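# Fit the cast boss behind the cornice lip and hold it home

### The arm

A 6-joint arm with a two-finger parallel gripper is mounted at the origin on the work surface. World frame = base frame: x ahead of the robot, y to its left, z up, the work surface at z = 0. Lengths are in mm, angles in rad, forces in N, time in s.
With the tool pointing down it reaches from about 275 to 750 mm from the base axis. Payload 10.2 kg.
Tool frame: the origin (TCP) lies at the very end of the fingers, on their centre line; the grasp point (between the pads) lies 19 mm behind it; z points along the fingers, y is the direction in which the jaws open and shut (so a half turn about z gives the same grasp; the last joint's range is limited). The gripper opens to 85 mm and grips with 20 to 120 N. Pads are 22 mm wide; open, the fingers measure 114 mm over their backs; the gripper's body (76 mm by 85 mm) begins 54 mm behind the grasp point. The pads swing forward as they close: fully open they stand 13 mm farther back than shut.
Start: joints at [0.88, 0.313, 1.498, -0, 1.331, -0.223], TCP at [236.748, 468.595, 231.294] pointing down, gripper open.
Joint ranges: [-2.94, 2.94], [-0.97, 2.17], [0.19, 2.56], [-1.23, 4.37], [0.02, 3.11], [-2.88, 2.88]. Speed limits (rad/s): [2.39, 2.39, 3.01, 3.14, 3.14, 3.14].

### API

Orientations are given as a unit quaternion [w, x, y, z].
In Python, from rig import ctrl, eyes, order gives the robot as it stands.
- The arm moves only by the tool move_arm, never from a script. Its argument "deltas" is a list of rows, each a list of 6 numbers: the shift along the tool's x, y, z in cm, then the turn, a rotation vector about the tool's x, y, z in degrees. A call has exactly 10 rows; each row shifts and turns the commanded pose from where the row before left it, along the tool's axes as they then stand; what a row does not reach is not made up. A row lasts 1/10 s, in which the tool goes at most 50 mm and 8.59 degrees, less where a joint would pass 70% of its speed; a pose out of reach is approached as far as the arm can. A call is refused whole if a number of a shift passes 5 or a number of a turn 8.59, either way. A call with a gripper value outside its range is refused whole. "grip" is the finger opening in cm, from 0 to 8.54, set as the call begins (left out, the last holds). The fingers move at their own pace and stop on an object; "newtons" is the grip in N (left out, the last holds). Time passes only in rows, so rows that do not move let the fingers close, or fill a call up. It gives the time, the measured TCP pose, the force and the opening at its end, in the units of the state.
- ctrl.sense(): the state, without advancing time (a new reading comes with each control period).
- eyes.capture(name): name is "scene" or "top" or "wrist"; returns the picture (400x640x3 uint8, blue, green, red); there is no depth.
- eyes.camera_params(name): a dict with "K" (3x3 intrinsics, pixels), "camera_from_world" (4x4, takes a point from world to camera coordinates). Camera axes: x right, y down, z forward; pixel columns grow to the right and rows downward; lengths in mm; the calibration is good to about 2 mm. A picture is of the moment at which its call begins: read the wrist's pose just before it. camera_params takes no time and is no camera call; for the wrist camera it gives the pose at the moment of the call.
- order.finish_job(): hands the job in, once; it reports no verdict.
The state is a dict: "time_s": time; "joints": joint angles; "dq": joint speeds; "tau": joint torques, N m; "eef_pos": TCP position; "ee_rot": TCP orientation; "force": force on the tool from outside, world axes, zero at the start; "wrist_torque": the same for the moment, N m; "grip_width": opening from 0.0 (shut) to 1.0 (fully open).
Only numpy, scipy, OpenCV 4.12 (cv2) and the standard library are available. Lean on these libraries where they do the work, as an engineer would, in place of code of your own. Each camera call takes 0.05 s, during which the arm holds its last target.

### The job

Lift the cast stone boss up out of the open lower half of the mould and fit it to the one cornice stone in the row that has no boss yet: set it down on the stone's ledge and slide its tongue in behind the lip, by feel, until its shoulder is tight against the lip like its neighbours. Finish while still gripping the boss and pressing it firmly home, so that I can pin it. The casting is fresh and chips easily, so do not ram it, and leave the tools and other things on the bench where they lie.

Things in the scene. Friction and masses are not known exactly. Their poses are not given: they have to be found in the camera images.
- boss_centre (a point): middle of the block of the cast stone boss to be fitted (cream, about 0.34 kg), 45 mm above its flat underside; grip it here. x towards its tongue, z up. The block is 44 mm along x, 46 mm wide along y with flat upright sides, from 18 to 72 mm above the underside; it stands free above the mould. A low pyramid stands out 14 mm from its -x face; its plain +x face is the shoulder
- casting: the same boss; origin at its underside, below the middle of the block. Under the block is a bed 18 mm thick and 52 mm wide along y, which runs on towards +x as a tongue of the same width and thickness, ending 52 mm from the origin (30 mm past the shoulder), its last 11 mm tapered. Bed and tongue lie sunk in the mould
- mould: lower half of the mould, fixed: plaster in a plywood case, 170 x 120 mm (x, y), 34 mm high, four round keys near its corners. Origin: middle of its underside. The casting lies in its 18 mm deep cavity, open upwards and 1 to 3 mm wider all round, tongue towards the mould's +x; the block's middle is 15 mm to the -x side of the mould's middle and 59 mm above the bench
- seat (a point): where boss_centre is when the boss is home in the empty stone; same axes: x is the level push in behind the lip, away from the robot, y along the row, z up. A flat ledge 45 mm below this point (48 above the bench) carries the boss and reaches 73 mm to the -x side. The lip's front face is 22 mm to the +x side: home is felt when the shoulder meets it, hard stone on hard stone
- lip: front edge of the empty stone's lip, fixed: a stone strip 8 mm thick, 120 mm long (y), from 25 to 46 mm above the ledge; its flat front face looks to -x. Origin: below this face, level with the stone's underside; axes as seat. Under and behind the lip is the pocket for the tongue: 58 mm wide (66 at its eased mouth), 22 mm high above the ledge, 36 mm deep
- stone_empty: the cornice stone without a boss, limestone, fixed: 170 x 120 mm (x, y), 91 mm high at the back. Origin at its underside, below the lip's front face, 18 mm above the bench; its ledge is 30 mm above the underside and 95 mm deep in front of the lip. It stands in any of the three places of the row, 124 mm apart
- stone_a: a like cornice stone in the row, its boss already fitted (46 mm wide, its top 102 mm above the stone's underside), fixed; origin as stone_empty
- stone_b: the other cornice stone with its boss fitted, fixed; origin as stone_empty
- board: timber board that carries the row of stones, fixed, 250 x 400 x 18 mm; origin at the middle of its underside
- mallet: round-headed mallet lying on its side, head 72 mm across, 215 mm long; leave it
- chisel: steel stone chisel lying flat, 200 mm long; leave it
- brush: dusting brush with wooden handle, 220 mm long; leave it
- wedge: wooden wedge 90 x 28 x 24 mm lying on the board in front of the stones; leave it
- finial: another casting, a small round finial 54 mm across, 82 mm high, standing; leave it
- cup: black plastic cup, 72 mm across, 90 mm high; leave it

How it is judged:
By the outcome, as a careful person would: the job done as asked, in the order asked, and still so for the second after the job is handed in, while the arm keeps its last pose, push and grip.
It also fails if it takes over 50 s, if anything falls off the work surface, if the arm or the gripper's body presses on something with over 40 N, if the wrist force passes 120 N, or if a joint passes its speed limit or range.

## Working session

There is one attempt and no reset: what is moved stays moved. The work goes in short steps, Python scripts to look and compute and a tool call to move; the robot and the scene stay as the last step left them, time stands still between calls to the robot, and variables do not carry over. Pictures are saved under pics/ and viewed, and the job is handed in when it is done.

Besides the shell and the picture viewer there is one more tool, called as name(argument=value, ...), one argument or row to a line, values as JSON. move_arm: Moves the arm, as the interface text tells. Its arguments: {"type":"object","properties":{"deltas":{"type":"array"},"grip":{"type":"number"},"newtons":{"type":"number"}},"required":["deltas"]}

```bash
ls; mkdir -p pics; python3 - <<'E'
from rig import ctrl, eyes, order
import cv2
s=ctrl.sense(); print(s)
for n in ["scene","top","wrist"]:
    p=eyes.camera_params(n); print(n,p)
    cv2.imwrite(f"pics/{n}0.png",eyes.capture(n))
E
```

```text
pics
{'time_s': 0.0, 'joints': array([ 8.79589304e-01,  3.13429934e-01,  1.49843433e+00,  8.95958121e-06,
        1.33098843e+00, -2.23388010e-01]), 'dq': array([-1.27097032e-03, -7.87042859e-04, -1.10395669e-03,  1.46097647e-04,
       -1.51715622e-04,  4.87064625e-05]), 'tau': array([ 1.52182333e-04, -4.12252772e+01, -2.59751880e+01, -1.68426350e-04,
        3.95067211e-03,  1.95591878e-05]), 'eef_pos': array([236.58160106, 468.38917414, 230.74637579]), 'ee_rot': array([-2.82074016e-04,  2.31783319e-01,  9.72767236e-01, -5.63365030e-04]), 'force': array([-0.06546681, -0.49625178, -0.27224143]), 'wrist_torque': array([-0.00904001,  0.02730469, -0.02194961]), 'grip_width': 0.9987733168966481}
scene {'K': array([[375.42448629,   0.        , 323.3970049 ],
       [  0.        , 375.42448629, 198.97569592],
       [  0.        ,   0.        ,   1.        ]]), 'camera_from_world': array([[-4.92110776e-01,  8.70494864e-01, -8.10409823e-03,
         2.50748856e+02],
       [ 6.95896468e-01,  3.87779034e-01, -6.04446463e-01,
        -3.11750523e+02],
       [-5.23024942e-01, -3.03094231e-01
[... 489 characters left out ...]
      [ 1.09278985e-01, -9.97691956e-04, -9.94010618e-01,
         1.08707933e+03],
       [ 0.00000000e+00,  0.00000000e+00,  0.00000000e+00,
         1.00000000e+00]])}
wrist {'K': array([[292.35261408,   0.        , 318.06025716],
       [  0.        , 292.35261408, 194.10756871],
       [  0.        ,   0.        ,   1.        ]]), 'camera_from_world': array([[ 4.51614833e-01,  8.92212118e-01, -1.25679562e-03,
        -5.24733428e+02],
       [ 8.44757688e-01, -4.27140492e-01,  3.22390211e-01,
        -4.19614684e+01],
       [ 2.87103625e-01, -1.46657889e-01, -9.46606028e-01,
         3.80409232e+02],
       [ 0.00000000e+00,  0.00000000e+00,  0.00000000e+00,
         1.00000000e+00]])}
```

View pics/top0.png

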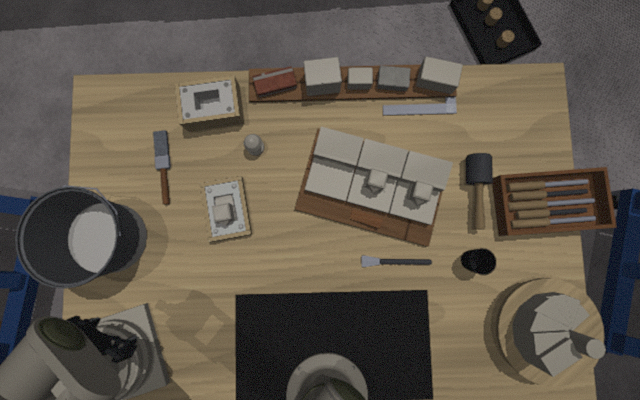

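View pics/scene0.png

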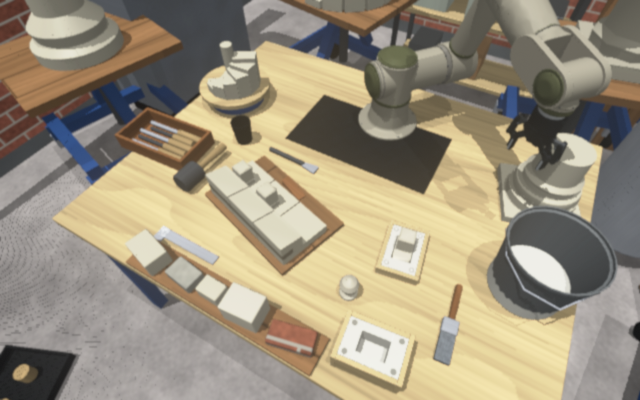

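View pics/wrist0.png

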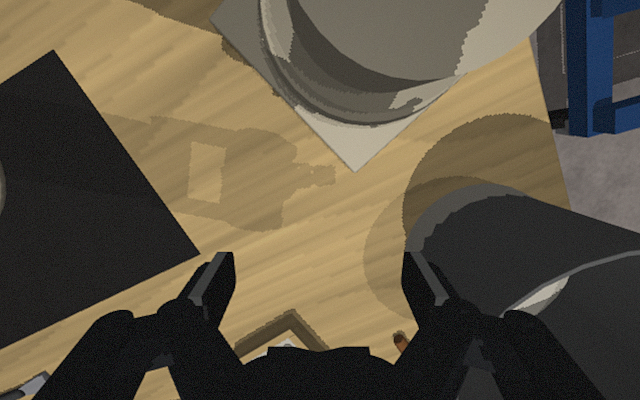

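```bash
python3 - <<'E'
import cv2
a=cv2.imread("pics/top0.png")
cv2.imwrite("pics/t_mould.png",cv2.resize(a[165:255,190:270],None,fx=6.5,fy=6.5,interpolation=cv2.INTER_CUBIC))
cv2.imwrite("pics/t_row.png",cv2.resize(a[120:250,285:465],None,fx=4.4,fy=4.4,interpolation=cv2.INTER_CUBIC))
b=cv2.imread("pics/scene0.png")
cv2.imwrite("pics/s_mould.png",cv2.resize(b[215:290,365:445],None,fx=8,fy=8,interpolation=cv2.INTER_CUBIC))
cv2.imwrite("pics/s_row.png",cv2.resize(b[145:280,190:350],None,fx=4.4,fy=4.4,interpolation=cv2.INTER_CUBIC))
E
```

```text
(no output)
```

View pics/t_mould.png

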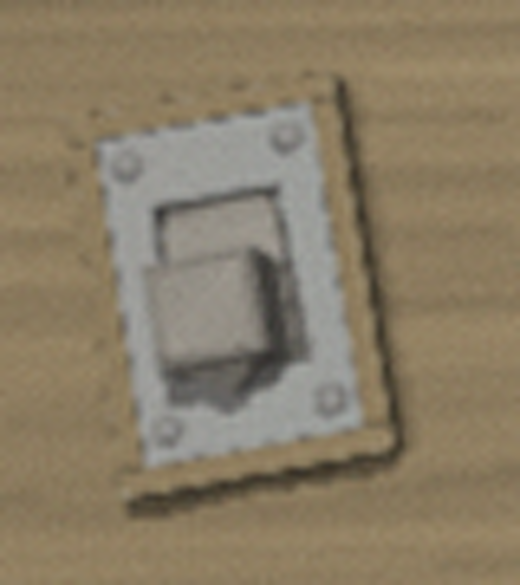

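View pics/t_row.png

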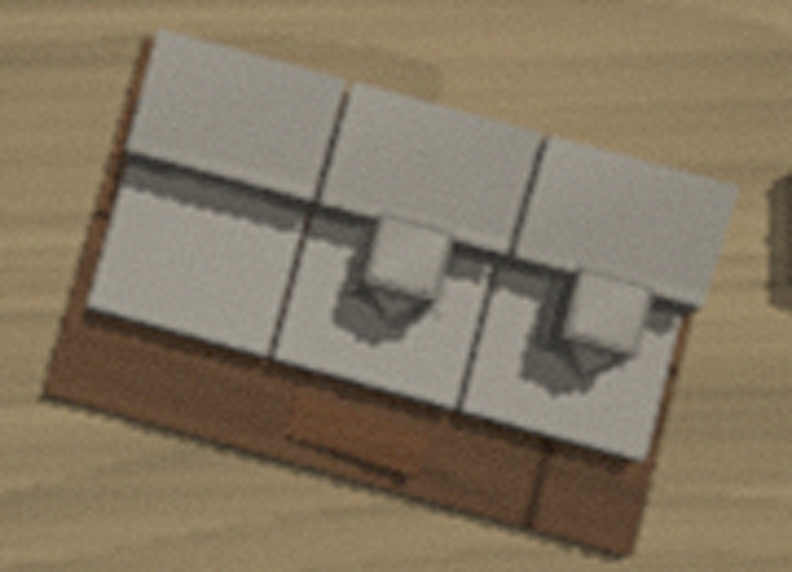

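View pics/s_mould.png

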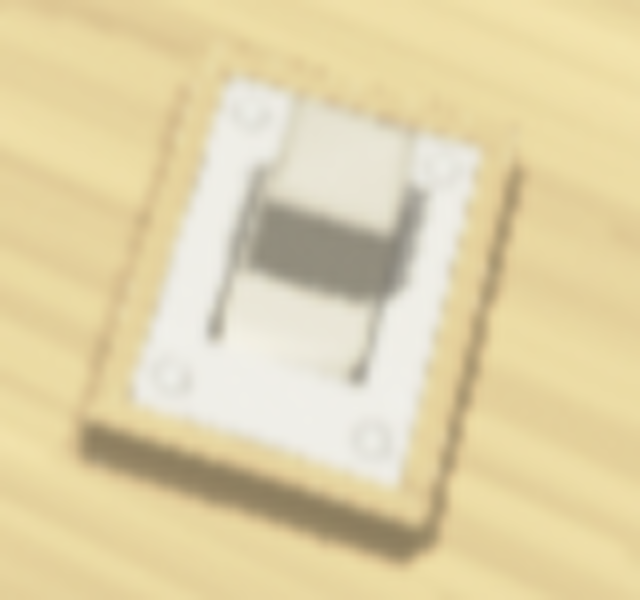

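View pics/s_row.png

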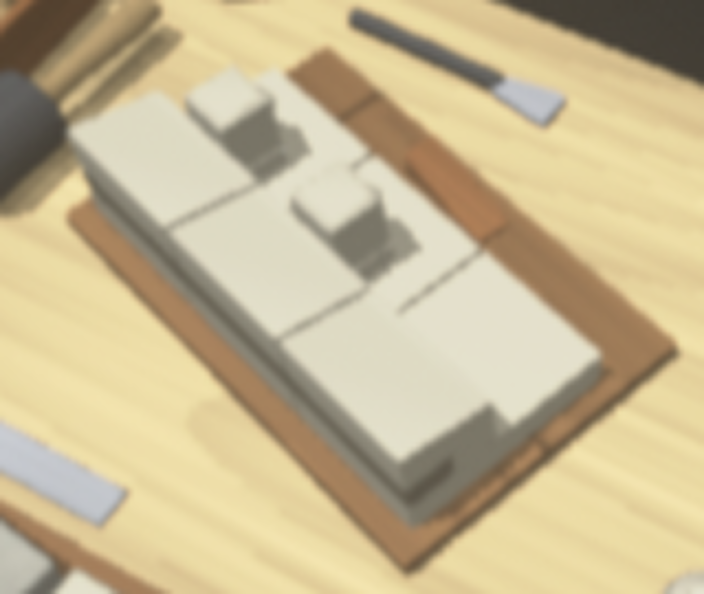

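```bash
cat > h.py <<'E'
import numpy as np, cv2
from rig import ctrl, eyes, order
from scipy.spatial.transform import Rotation as R
def ray(cam,uv,z,P=None):
    P=P or eyes.camera_params(cam); K=P["K"];T=P["camera_from_world"]
    Rm,t=T[:3,:3],T[:3,3]; c=-Rm.T@t
    uv=np.atleast_2d(uv).astype(float)
    d=(np.linalg.inv(K)@np.c_[uv,np.ones(len(uv))].T).T@Rm
    return c+d*((z-c[2])/d[:,2])[:,None]
def proj(cam,X,P=None):
    P=P or eyes.camera_params(cam); K=P["K"];T=P["camera_from_world"]
    X=np.atleast_2d(X); c=X@T[:3,:3].T+T[:3,3]; q=c@K.T; return q[:,:2]/q[:,2:]
def pose():
    s=ctrl.sense(); q=s["ee_rot"]; return s["eef_pos"],R.from_quat([q[1],q[2],q[3],q[0]]),s
E
python3 - <<'E'
from h import *
o=np.array([190,165]);f=6.5
c=lambda p,o,f:(np.array(p)+.5)/f-.5+o
m=ray("top",c([(97,140),(310,102),(365,428),(145,467)],o,f),34)
print("plaster",m.round(1),m.mean(0))
d=(m[0]+m[1]-m[2]-m[3])[:2]; print("len",np.linalg.norm(d)/2,"yaw",np.degrees(np.arctan2(d[1],d[0])), np.linalg.norm(m[0]-m[1]))
b=ray("top",c([(150,265),(262,250),(275,345),(160,365)],o,f),86) # block top z=14? 
bt=ray("top",c([(150,265),(258,248),(272,350),(163,366)],o,f),86); print("blocktop",bt.round(1),bt.mean(0))
# scene: block top
o=np.array([285,120]);f=4.4
fr=ray("top",c([(88,312),(270,358),(458,408),(645,460)],o,f),48); print("ledge front",fr.round(1))
lp=ray("top",c([(125,155),(310,203),(512,258),(697,310)],o,f),94); print("lip",lp.round(1))
bk=ray("top",c([(160,30),(347,80),(545,135),(740,187)],o,f),109); print("back",bk.round(1))
for q in(fr,lp,bk):
  v=q[3]-q[0]; print(np.linalg.norm(v),np.degrees(np.arctan2(v[0],-v[1])))
E
```

```text
plaster [[588.7 333.5  34. ]
 [603.3 239.7  34. ]
 [459.2 216.   34. ]
 [444.7 311.6  34. ]] [523.97760243 275.20935423  34.        ]
len 145.79476693571618 yaw 8.983210813210194 94.95194437979222
blocktop [[527.4 295.7  86. ]
 [533.4 250.6  86. ]
 [490.6 244.8  86. ]
 [485.1 290.1  86. ]] [509.14716255 270.29073076  86.        ]
ledge front [[ 566.9   46.8   48. ]
 [ 534.3  -68.9   48. ]
 [ 499.3 -187.5   48. ]
 [ 463.3 -304.7   48. ]]
lip [[ 658.3   20.2   94. ]
 [ 625.2  -93.5   94. ]
 [ 587.7 -216.6   94. ]
 [ 552.5 -328.6   94. ]]
back [[ 732.8   -3.4  109. ]
 [ 698.4 -117.4  109. ]
 [ 660.9 -237.2  109. ]
 [ 625.5 -354.5  109. ]]
366.4584342207602 -16.420199877998645
364.45861824594056 -16.86994049050625
367.11081418809823 -16.990694996211115
```

```bash
cat >> h.py <<'E'
def camtool():
    p,Rt,s=pose(); T=eyes.camera_params("wrist")["camera_from_world"]
    c=-T[:3,:3].T@T[:3,3]; return Rt.inv().apply(c-p), Rt.inv().as_matrix()@T[:3,:3].T
def plan(target,yawdeg,z=None):
    """target tcp xyz, tool x yaw, tool straight down -> deltas total in tool frame (cm) then turn"""
    p,Rt,s=pose(); y=np.radians(yawdeg)
    Rg=R.from_matrix(np.c_[[np.cos(y),np.sin(y),0],[np.sin(y),-np.cos(y),0],[0,0,-1]])
    d=np.array(target)-p
    print("shift in current tool frame cm",(Rt.inv().apply(d)/10).round(3),"in goal frame",(Rg.inv().apply(d)/10).round(3),"turn deg",np.degrees((Rt.inv()*Rg).as_rotvec()).round(3))
    print("tcp",p.round(2),"force",s["force"].round(2),"t",s["time_s"],"grip",s["grip_width"])
E
python3 - <<'E'
from h import *
print(camtool())
plan([555,280,260],189)
E
```

```text
(array([  82.50624187,    0.3365703 , -142.15160411]), array([[-7.68802839e-04, -9.46519808e-01, -3.22644793e-01],
       [ 9.99999695e-01, -6.83736642e-04, -3.76985255e-04],
       [ 1.36219943e-04, -3.22644985e-01,  9.46520045e-01]]))
shift in current tool frame cm [-36.914  -2.466  -2.919] in goal frame [-28.498 -23.593  -2.913] turn deg [-4.8000e-02 -2.9000e-02 -3.5803e+01]
tcp [236.62 468.44 230.87] force [ 0.05 -0.61  0.38] t 0.15 grip 0.9981097971175756
```

move_arm(
  deltas=[
    [-3.7,-0.25,-0.3,0,0,0],
    [-3.7,-0.25,-0.3,0,0,0],
    [-3.7,-0.25,-0.3,0,0,0],
    [-3.7,-0.25,-0.3,0,0,0],
    [-3.7,-0.25,-0.3,0,0,0],
    [-3.7,-0.25,-0.3,0,0,0],
    [-3.7,-0.25,-0.3,0,0,-7.1],
    [-3.7,0.25,-0.3,0,0,-7.1],
    [-3.7,0.7,-0.3,0,0,-7.2],
    [-3.5,1.1,-0.3,0,0,-7.2],
  ],
  grip=8.54,
)

```text
time_s: 1.15
eef_pos: [570.9, 331.2, 261.4]
ee_rot: [-0.0, -0.017, 1.0, -0.0]
force: [0.7, -0.5, 0.9]
grip_width: 1.002
```

```bash
python3 - <<'E'
from h import *
plan([555,280,260],189)
P=eyes.camera_params("wrist");cv2.imwrite("pics/w1.png",eyes.capture("wrist"))
import pickle;pickle.dump(P,open("pics/w1.pkl","wb"))
plan([555,280,260],189)
E
```

```text
shift in current tool frame cm [ 1.765 -5.066  0.139] in goal frame [ 2.37  -4.812  0.137] turn deg [-0.018 -0.014 -7.007]
tcp [570.88 331.24 261.37] force [ 0.69 -0.5   0.93] t 1.15 grip 1.002387423012172
shift in current tool frame cm [ 2.19  -5.092 -0.041] in goal frame [ 2.769 -4.802 -0.041] turn deg [-0.014  0.022 -6.694]
tcp [574.84 331.76 259.59] force [3.82 0.69 0.7 ] t 1.2 grip 1.0015810349197964
```

View pics/w1.png

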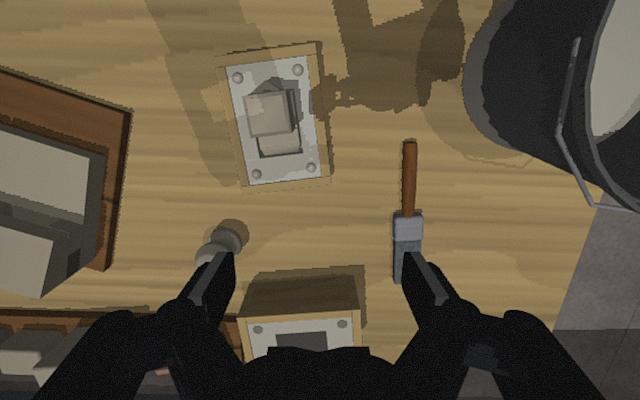

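```bash
python3 - <<'E'
from h import *
plan([545,270,200],189)
E
```

```text
shift in current tool frame cm [ 3.232 -6.05   5.959] in goal frame [ 3.913 -5.633  5.959] turn deg [-0.014  0.022 -6.694]
tcp [574.84 331.76 259.59] force [3.82 0.69 0.7 ] t 1.2 grip 1.0015810349197964
```

move_arm(
  deltas=[
    [0.5,-1.2,1.2,0,0,-3.3],
    [0.8,-1.2,1.2,0,0,-3.4],
    [0.9,-1.2,1.2,0,0,0],
    [0.9,-1.2,1.2,0,0,0],
    [0.8,-1.0,1.2,0,0,0],
    [0,0,0,0,0,0],
    [0,0,0,0,0,0],
    [0,0,0,0,0,0],
    [0,0,0,0,0,0],
    [0,0,0,0,0,0],
  ],
)

```text
time_s: 2.2
eef_pos: [537.2, 270.6, 201.5]
ee_rot: [0.0, -0.074, 0.997, 0.0]
force: [0.1, 0.8, 0.1]
grip_width: 1.001
```

```bash
python3 - <<'E'
from h import *
import pickle
P=eyes.camera_params("wrist");cv2.imwrite("pics/w2.png",eyes.capture("wrist"));pickle.dump(P,open("pics/w2.pkl","wb"))
plan([545,270,200],189)
a=cv2.imread("pics/w2.png")
E
```

```text
shift in current tool frame cm [-0.772 -0.161  0.142] in goal frame [-0.771 -0.167  0.142] turn deg [ 0.003  0.015 -0.488]
tcp [537.12 270.45 201.42] force [-0.26  0.49 -0.07] t 2.25 grip 0.9994323970811564
```

View pics/w2.png

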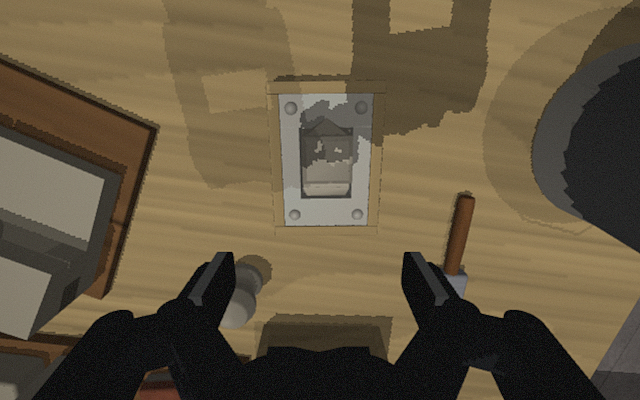

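```bash
python3 - <<'E'
import cv2
a=cv2.imread("pics/w2.png")
cv2.imwrite("pics/w2z.png",cv2.resize(a[75:240,260:390],None,fx=3.6,fy=3.6,interpolation=cv2.INTER_CUBIC))
cv2.imwrite("pics/w2zz.png",cv2.convertScaleAbs(cv2.resize(a[100:210,285:365],None,fx=5.4,fy=5.4,interpolation=cv2.INTER_CUBIC),alpha=2))
E
```

```text
(no output)
```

View pics/w2z.png

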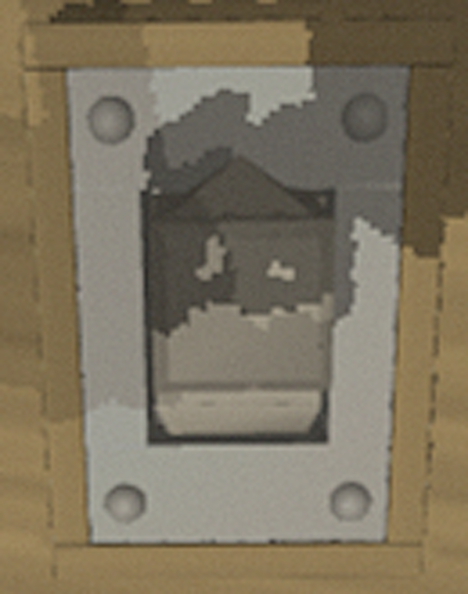

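View pics/w2zz.png

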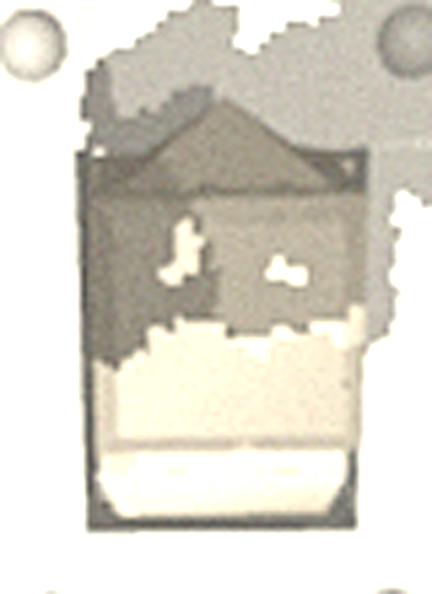

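```bash
python3 - <<'E'
from h import *
import pickle
P=pickle.load(open("pics/w2.pkl","rb"))
c=lambda p,o,f:(np.array(p)+.5)/f-.5+np.array(o)
def show(n,q):
    print(n,q.round(1).tolist(),q.mean(0).round(1)); d=(q[2]+q[3]-q[0]-q[1])/2; e=(q[0]+q[3]-q[1]-q[2])/2
    print(" len",np.linalg.norm(d),"yaw",np.degrees(np.arctan2(d[1],d[0])),"wid",np.linalg.norm(e),"yaw from y",np.degrees(np.arctan2(e[1],e[0])))
show("plaster",ray("w",c([(68,67),(410,67),(388,543),(92,543)],(260,75),3.6),34,P))
show("keys",ray("w",c([(111,119),(364,117),(350,503),(125,503)],(260,75),3.6),36,P))
show("block",ray("w",c([(92,192),(362,193),(347,443),(113,443)],(285,100),5.4),86,P))
show("cavity",ray("w",c([(80,150),(367,150),(356,528),(88,528)],(285,100),5.4),34,P))
E
```

```text
plaster [[460.4, 218.9, 34.0], [446.4, 313.0, 34.0], [589.8, 336.2, 34.0], [603.8, 241.7, 34.0]] [525.1 277.4  34. ]
 len 145.19934367857417 yaw 9.104245829498838 wid 95.3097079348476 yaw from y -81.52546431769407
keys [[472.4, 232.5, 36.0], [461.4, 302.6, 36.0], [577.1, 321.0, 36.0], [587.5, 250.6, 36.0]] [524.6 276.7  36. ]
 len 116.8580004821304 yaw 8.955680568576199 wid 71.06199645113419 yaw from y -81.30849337329101
block [[491.0, 249.0, 86.0], [484.8, 292.1, 86.0], [526.5, 297.3, 86.0], [532.3, 258.0, 86.0]] [508.6 274.1  86. ]
 len 42.10143380402484 yaw 9.705936196650574 wid 41.666327511361516 yaw from y -81.63532849361317
cavity [[490.6, 243.8, 34.0], [482.5, 298.4, 34.0], [558.6, 310.4, 34.0], [566.8, 255.3, 34.0]] [524.6 277.   34. ]
 len 77.08204240769568 yaw 8.742065922105455 wid 55.46366067707625 yaw from y -81.52547814755397
```

```bash
python3 - <<'E'
from h import *
plan([509.5,274.5,40],188.8)
E
```

```text
shift in current tool frame cm [ 2.676  0.809 16.141] in goal frame [ 2.668  0.823 16.142] turn deg [ 0.003  0.015 -0.288]
tcp [537.12 270.45 201.42] force [-0.26  0.49 -0.07] t 2.25 grip 0.9994323970811564
```

move_arm(
  deltas=[
    [0.9,0.27,1.5,0,0,-0.3],
    [0.9,0.27,1.5,0,0,0],
    [0.87,0.27,1.5,0,0,0],
    [0,0,1.5,0,0,0],
    [0,0,1.5,0,0,0],
    [0,0,1.5,0,0,0],
    [0,0,1.0,0,0,0],
    [0,0,0,0,0,0],
    [0,0,0,0,0,0],
    [0,0,0,0,0,0],
  ],
)

```text
time_s: 3.25
eef_pos: [509.8, 274.3, 102.1]
ee_rot: [0.001, -0.077, 0.997, 0.0]
force: [-0.6, -0.1, -0.2]
grip_width: 1.001
```

```bash
python3 - <<'E'
from h import *
import pickle
P=eyes.camera_params("wrist");cv2.imwrite("pics/w3.png",eyes.capture("wrist"));pickle.dump(P,open("pics/w3.pkl","wb"))
plan([509.5,274.5,40],188.8)
print(proj("w",[[509.5,274.5,86]],P))
E
```

```text
shift in current tool frame cm [0.034 0.023 6.209] in goal frame [0.026 0.025 6.209] turn deg [ 0.011  0.08  -0.001]
tcp [509.79 274.3  102.09] force [ 0.16 -0.3  -0.61] t 3.3 grip 1.0025502170163996
[[318.70522523 238.33731129]]
```

View pics/w3.png

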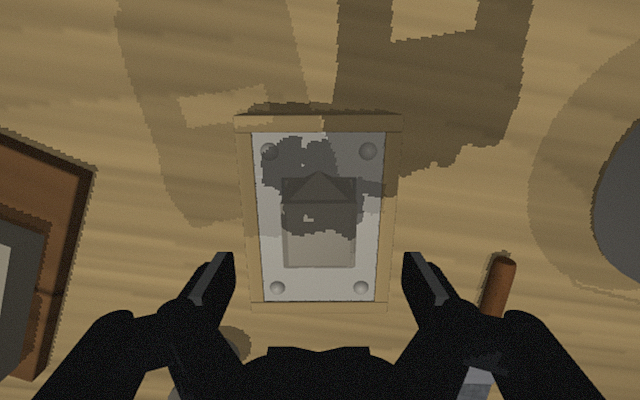

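move_arm(
  deltas=[
    [0,0.02,1.2,0,0,0],
    [0,0,1.2,0,0,0],
    [0,0,1.2,0,0,0],
    [0,0,1.0,0,0,0],
    [0,0,0.8,0,0,0],
    [0,0,0.5,0,0,0],
    [0,0,0.3,0,0,0],
    [0,0,0,0,0,0],
    [0,0,0,0,0,0],
    [0,0,0,0,0,0],
  ],
)

```text
time_s: 4.3
eef_pos: [509.6, 274.4, 39.7]
ee_rot: [0.0, -0.077, 0.997, 0.0]
force: [0.2, 0.3, -0.1]
grip_width: 1.005
```

move_arm(
  deltas=[
    [0,0,0,0,0,0],
    [0,0,0,0,0,0],
    [0,0,0,0,0,0],
    [0,0,0,0,0,0],
    [0,0,0,0,0,0],
    [0,0,0,0,0,0],
    [0,0,0,0,0,0],
    [0,0,0,0,0,0],
    [0,0,0,0,0,0],
    [0,0,0,0,0,0],
  ],
  grip=4.0,
  newtons=45,
)

```text
time_s: 5.3
eef_pos: [509.5, 274.5, 39.5]
ee_rot: [0.0, -0.077, 0.997, 0.0]
force: [-0.3, 2.0, 5.8]
grip_width: 0.53
```

```bash
python3 - <<'E'
from h import *
import pickle
P=eyes.camera_params("wrist");cv2.imwrite("pics/w4.png",eyes.capture("wrist"));pickle.dump(P,open("pics/w4.pkl","wb"))
plan([509.5,274.5,40],188.8)
E
```

```text
shift in current tool frame cm [ 0.001 -0.002 -0.048] in goal frame [ 0.001 -0.002 -0.048] turn deg [ 0.015  0.03  -0.004]
tcp [509.51 274.52  39.52] force [-0.07  2.08  4.55] t 5.35 grip 0.5381675992163565
```

View pics/w4.png

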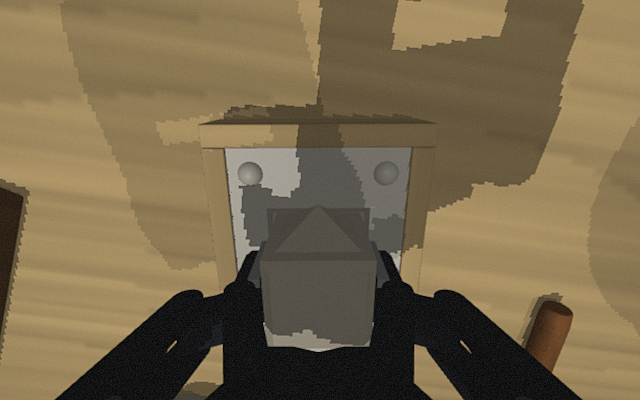

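move_arm(
  deltas=[
    [0,0,-0.15,0,0,0],
    [0,0,-0.3,0,0,0],
    [0,0,-0.4,0,0,0],
    [0,0,-0.5,0,0,0],
    [0,0,-0.5,0,0,0],
    [0,0,-0.6,0,0,0],
    [0,0,-0.8,0,0,0],
    [0,0,-1.0,0,0,0],
    [0,0,-1.0,0,0,0],
    [0,0,-1.0,0,0,0],
  ],
  newtons=55,
)

```text
time_s: 6.35
eef_pos: [509.5, 274.4, 102.9]
ee_rot: [0.0, -0.077, 0.997, 0.0]
force: [0.2, -0.2, -4.3]
grip_width: 0.533
```

move_arm(
  deltas=[
    [0,0,-1.2,0,0,0],
    [0,0,-1.2,0,0,0],
    [0,0,-1.2,0,0,0],
    [0,0,-1.2,0,0,0],
    [0,0,-1.2,0,0,0],
    [0,0,-1.2,0,0,0],
    [0,0,-1.0,0,0,0],
    [0,0,-0.8,0,0,0],
    [0,0,0,0,0,0],
    [0,0,0,0,0,0],
  ],
)

```text
time_s: 7.35
eef_pos: [509.2, 274.3, 191.5]
ee_rot: [-0.0, -0.077, 0.997, -0.0]
force: [-0.8, -1.1, -3.2]
grip_width: 0.534
```

```bash
python3 - <<'E'
from h import *
import pickle
P=eyes.camera_params("wrist");cv2.imwrite("pics/w5.png",eyes.capture("wrist"));pickle.dump(P,open("pics/w5.pkl","wb"))
cv2.imwrite("pics/top5.png",eyes.capture("top"))
plan([560,-14,190],163.3)
E
```

```text
shift in current tool frame cm [ -0.623 -29.267   0.12 ] in goal frame [-13.16  -26.149   0.116] turn deg [-2.5000e-02 -6.9000e-02  2.5496e+01]
tcp [509.09 274.27 191.16] force [ 0.2  -0.22 -4.55] t 7.45 grip 0.5327907409589863
```

View pics/w5.png

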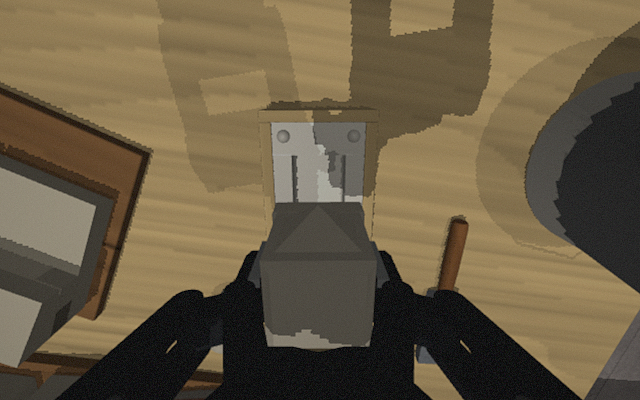

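```bash
python3 - <<'E'
from h import *
plan([620,-32,205],163.3)
E
```

```text
shift in current tool frame cm [ -6.275 -31.963  -1.387] in goal frame [-19.424 -26.149  -1.384] turn deg [-2.5000e-02 -6.9000e-02  2.5496e+01]
tcp [509.09 274.27 191.16] force [ 0.2  -0.22 -4.55] t 7.45 grip 0.5327907409589863
```

move_arm(
  deltas=[
    [0,0,-0.35,0,0,6.4],
    [0,0,-0.35,0,0,6.4],
    [0,0,-0.35,0,0,6.4],
    [0,0,-0.35,0,0,6.3],
    [-1.9,-2.6,0,0,0,0],
    [-1.9,-2.6,0,0,0,0],
    [-1.9,-2.6,0,0,0,0],
    [-1.9,-2.6,0,0,0,0],
    [-1.9,-2.6,0,0,0,0],
    [-1.9,-2.6,0,0,0,0],
  ],
)

```text
time_s: 8.45
eef_pos: [573.8, 90.9, 205.3]
ee_rot: [-0.0, 0.145, 0.989, -0.0]
force: [0.8, -0.3, -3.4]
grip_width: 0.526
```

move_arm(
  deltas=[
    [-2.0,-2.6,0,0,0,0],
    [-2.0,-2.6,0,0,0,0],
    [-2.0,-2.6,0,0,0,0],
    [-1.5,-2.1,0,0,0,0],
    [-0.5,-0.6,0,0,0,0],
    [0,0,0,0,0,0],
    [0,0,0,0,0,0],
    [0,0,0,0,0,0],
    [0,0,0,0,0,0],
    [0,0,0,0,0,0],
  ],
)

```text
time_s: 9.45
eef_pos: [620.1, -30.8, 206.0]
ee_rot: [0.0, 0.145, 0.989, 0.0]
force: [0.7, 1.3, -3.9]
grip_width: 0.527
```

```bash
python3 - <<'E'
from h import *
import pickle
P=eyes.camera_params("wrist");cv2.imwrite("pics/w6.png",eyes.capture("wrist"));pickle.dump(P,open("pics/w6.pkl","wb"))
plan([620,-32,205],163.3)
E
```

```text
shift in current tool frame cm [-0.022 -0.107  0.091] in goal frame [-0.022 -0.107  0.091] turn deg [0.002 0.005 0.031]
tcp [620.09 -30.91 205.91] force [-0.1   0.4  -3.68] t 9.5 grip 0.5303446157778878
```

View pics/w6.png

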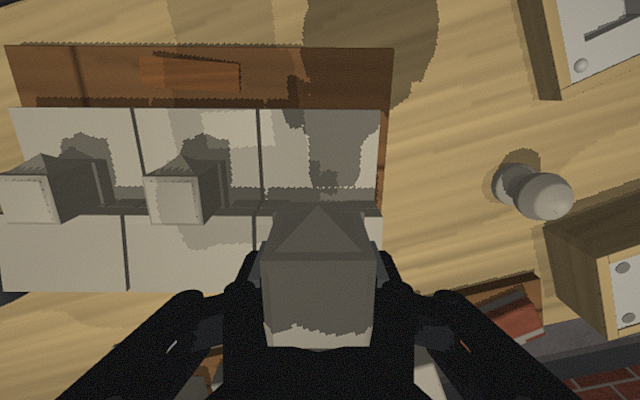

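```bash
python3 - <<'E'
import cv2
a=cv2.imread("pics/w6.png")
cv2.imwrite("pics/w6a.png",cv2.convertScaleAbs(cv2.resize(a[95:225,230:400],None,fx=4.6,fy=4.6,interpolation=cv2.INTER_CUBIC),alpha=1.6))
cv2.imwrite("pics/w6b.png",cv2.convertScaleAbs(cv2.resize(a[95:225,100:270],None,fx=4.6,fy=4.6,interpolation=cv2.INTER_CUBIC),alpha=1.3))
E
```

```text
(no output)
```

View pics/w6a.png

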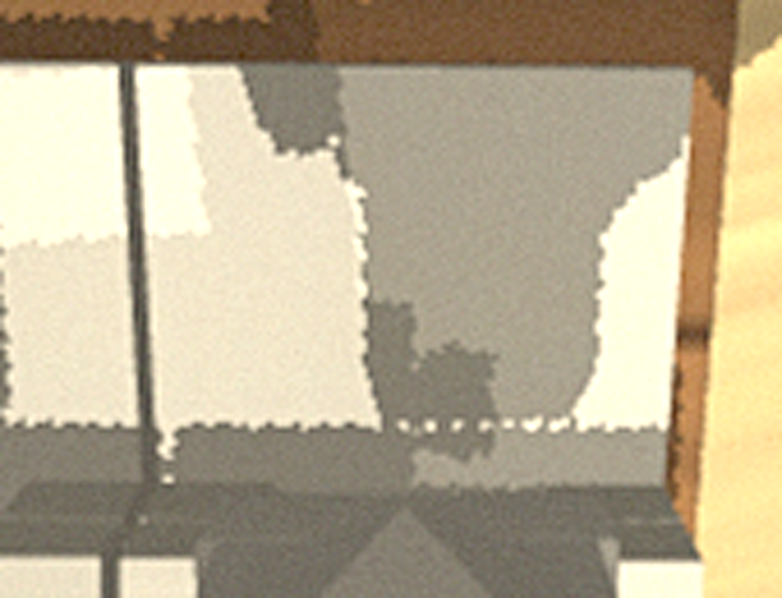

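View pics/w6b.png

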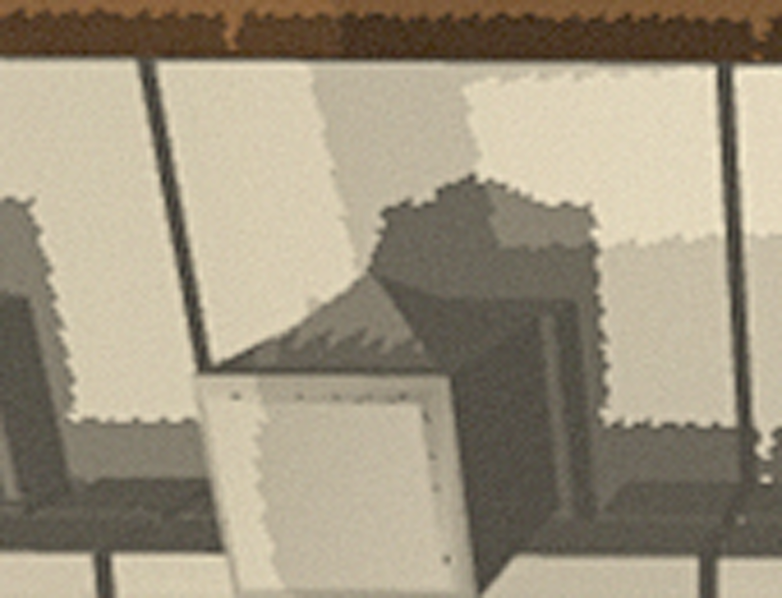

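```bash
python3 - <<'E'
from h import *
import pickle
P=pickle.load(open("pics/w6.pkl","rb"))
c=lambda p,o,f:(np.array(p)+.5)/f-.5+np.array(o)
A=lambda p:c(p,(230,95),4.6); B=lambda p:c(p,(100,95),4.6)
L=ray("w",A([(137,65),(693,67)]),48,P); print(L)
f2=ray("w",np.r_[B([(158,61)]),A([(120,64)])],48,P); print("stone a", f2)
full=ray("w",[[10,107.5]],48,P); print("far left",full)
v=L[1]-full[0]; y=v/np.linalg.norm(v); x=np.array([y[1],-y[0],0]); print("len",np.linalg.norm(v),np.linalg.norm(L[1]-L[0]),"yaw x",np.degrees(np.arctan2(x[1],x[0])))
mid=L[1]-60*y; lip=mid+95*x; seat=lip-22*x
print("lip",lip,"seat",seat)
for X,z in[(0,73),(0,94),(8,94),(8,109)]:
    q=lip+X*x-40*y; q[2]=z; p=proj("w",q,P)[0]; print(X,z,((p+.5-[230,95])*4.6).round(1))
# back-solve lip from white edge v=555 at z=109
for vv,z,X in[(488,73,0),(520,94,0),(555,109,8),(555,94,0),(520,73,0)]:
    q=ray("w",A([(650,vv)]),z,P)[0]; print(vv,z,X,"lip offset", (q-lip)@x - X)
# boss in hand: block top front edges
b=ray("w",[[264,252],[377,252]],None or 205.9+19.5+27,P); print("pyr-side top edge",b, "tcp")
p=np.array([620.09,-30.91,0]); print((b-p)@x,(b-p)@y)
E
```

```text
[[537.27256122 -66.19419911  48.        ]
 [571.93040513  47.88908362  48.        ]]
stone a [[ 500.97952995 -184.29701642   48.        ]
 [ 536.03194332  -69.6125713    48.        ]]
far left [[ 465.57394523 -301.09066967   48.        ]]
len 364.8267599358786 119.23154592312184 yaw x -16.949333233684538
lip [645.31232748 -37.19965519  48.        ] seat [624.26794308 -30.78608477  48.        ]
0 73 [229.6 520.9]
0 94 [216.7 558.5]
8 94 [218.3 594.2]
8 109 [208.1 626.2]
488 73 0 lip offset -7.9796900060013005
520 94 0 lip offset -8.746434030785128
555 109 8 lip offset -15.403006551076766
555 94 0 lip offset -1.0597035321358241
520 73 0 lip offset -0.5011652879566463
pyr-side top edge [[588.31854302 -41.99776618 252.4       ]
 [600.35486001  -1.86936746 252.4       ]] tcp
[-27.15902655 -27.34400063] [-19.86834956  22.02588745]
```

```bash
python3 - <<'E'
from h import *
plan([584.2,-20,85],163.1)
E
```

```text
shift in current tool frame cm [ 3.753  0.015 12.09 ] in goal frame [3.7520e+00 1.0000e-03 1.2091e+01] turn deg [0.002 0.005 0.231]
tcp [620.09 -30.91 205.91] force [-0.1   0.4  -3.68] t 9.5 grip 0.5303446157778878
```

move_arm(
  deltas=[
    [1.0,0,0.5,0,0,0.2],
    [1.3,0,1.0,0,0,0],
    [1.0,0,1.5,0,0,0],
    [0.45,0,1.8,0,0,0],
    [0,0,1.8,0,0,0],
    [0,0,1.8,0,0,0],
    [0,0,1.6,0,0,0],
    [0,0,1.2,0,0,0],
    [0,0,0.6,0,0,0],
    [0,0,0.3,0,0,0],
  ],
)

```text
time_s: 10.5
eef_pos: [584.3, -20.5, 84.6]
ee_rot: [-0.0, 0.147, 0.989, 0.0]
force: [0.3, -0.1, -3.4]
grip_width: 0.53
```

```bash
python3 - <<'E'
from h import *
import pickle
P=eyes.camera_params("wrist");cv2.imwrite("pics/w7.png",eyes.capture("wrist"));pickle.dump(P,open("pics/w7.pkl","wb"))
cv2.imwrite("pics/s7.png",cv2.resize(eyes.capture("scene")[120:300,190:390],None,fx=3.5,fy=3.2,interpolation=cv2.INTER_CUBIC))
plan([584.2,-20,85],163.1)
E
```

```text
shift in current tool frame cm [ 0.036  0.043 -0.003] in goal frame [ 0.036  0.043 -0.003] turn deg [ 0.002  0.018 -0.002]
tcp [584.42 -20.52  84.97] force [ 0.49 -1.32 -2.79] t 10.6 grip 0.5297967277090413
```

View pics/w7.png

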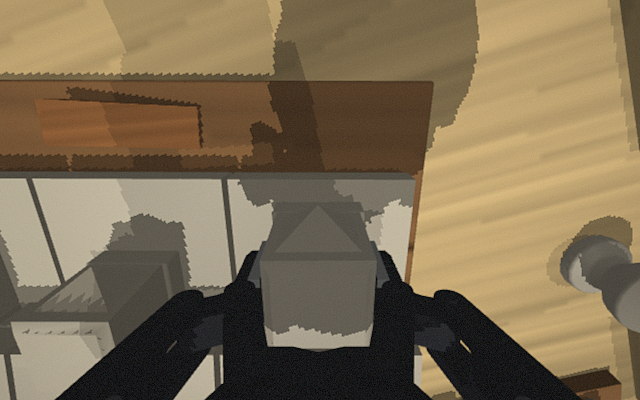

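View pics/s7.png

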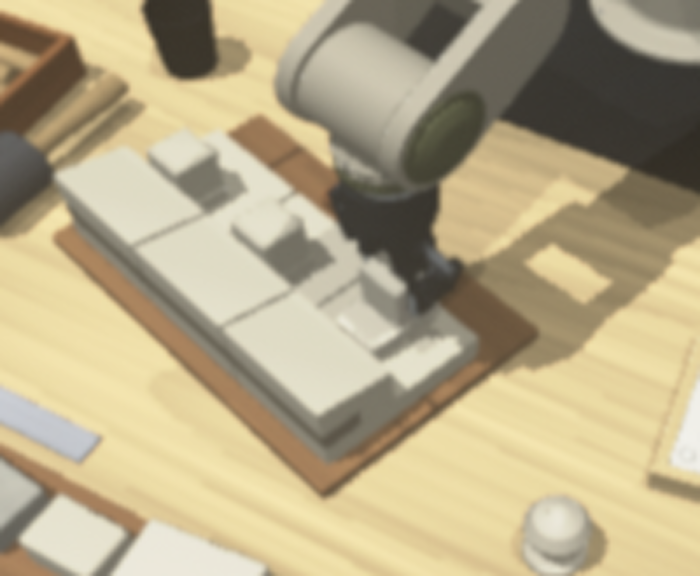

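```bash
python3 - <<'E'
import cv2
a=cv2.imread("pics/w7.png")
cv2.imwrite("pics/w7a.png",cv2.convertScaleAbs(cv2.resize(a[160:290,215:435],None,fx=3.6,fy=4.5,interpolation=cv2.INTER_CUBIC),alpha=1.7))
E
```

```text
(no output)
```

View pics/w7a.png

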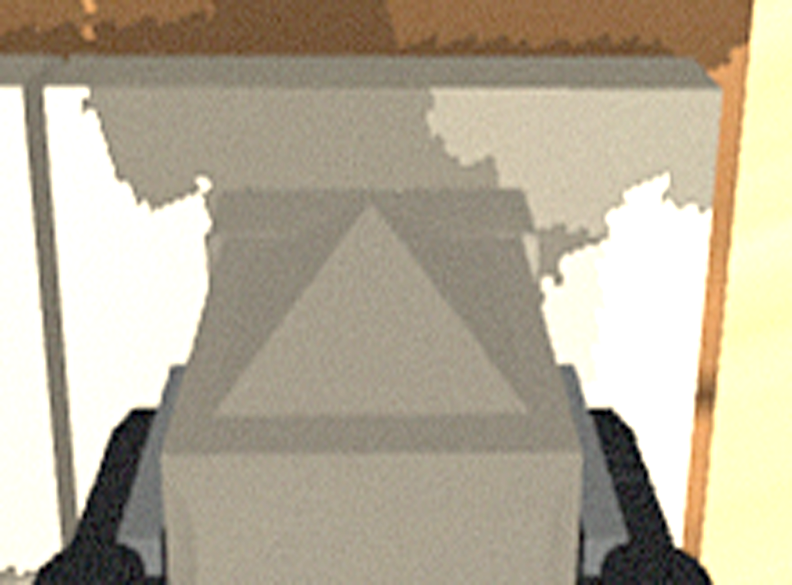

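move_arm(
  deltas=[
    [0,0.07,0,0,0,0],
    [0,0.06,0.15,0,0,0],
    [0,0,0.2,0,0,0],
    [0,0,0.2,0,0,0],
    [0,0,0.15,0,0,0],
    [0,0,0.1,0,0,0],
    [0,0,0.1,0,0,0],
    [0,0,0.05,0,0,0],
    [0,0,0.05,0,0,0],
    [0,0,0,0,0,0],
  ],
)

```text
time_s: 11.6
eef_pos: [584.7, -19.3, 74.7]
ee_rot: [-0.0, 0.147, 0.989, -0.0]
force: [-0.8, 0.8, -3.7]
grip_width: 0.53
```

move_arm(
  deltas=[
    [0,0,0.03,0,0,0],
    [0,0,0.03,0,0,0],
    [0,0,0.03,0,0,0],
    [0,0,0.03,0,0,0],
    [0,0,0.03,0,0,0],
    [0,0,0,0,0,0],
    [0,0,0,0,0,0],
    [0,0,0,0,0,0],
    [0,0,0,0,0,0],
    [0,0,0,0,0,0],
  ],
)

```text
time_s: 12.6
eef_pos: [584.7, -19.3, 73.6]
ee_rot: [0.0, 0.147, 0.989, -0.0]
force: [-3.6, 0.8, 2.4]
grip_width: 0.534
```

move_arm(
  deltas=[
    [0,0,-0.02,0,0,0],
    [-0.1,0,0,0,0,0],
    [-0.15,0,0,0,0,0],
    [-0.2,0,0,0,0,0],
    [-0.2,0,0,0,0,0],
    [-0.2,0,0,0,0,0],
    [-0.2,0,0,0,0,0],
    [-0.2,0,0,0,0,0],
    [-0.2,0,0,0,0,0],
    [-0.1,0,0,0,0,0],
  ],
)

```text
time_s: 13.6
eef_pos: [599.3, -23.6, 73.6]
ee_rot: [-0.0, 0.147, 0.989, 0.0]
force: [-6.6, 2.2, 4.0]
grip_width: 0.533
```

move_arm(
  deltas=[
    [-0.1,0,0,0,0,0],
    [-0.15,0,0,0,0,0],
    [-0.15,0,0,0,0,0],
    [-0.15,0,0,0,0,0],
    [-0.15,0,0,0,0,0],
    [-0.1,0,0,0,0,0],
    [-0.1,0,0,0,0,0],
    [-0.1,0,0,0,0,0],
    [0,0,0,0,0,0],
    [0,0,0,0,0,0],
  ],
)

```text
time_s: 14.6
eef_pos: [609.0, -26.5, 73.6]
ee_rot: [-0.0, 0.147, 0.989, 0.0]
force: [-4.6, 1.8, 4.5]
grip_width: 0.532
```

```bash
python3 - <<'E'
from h import *
import pickle
P=eyes.camera_params("wrist");cv2.imwrite("pics/w8.png",eyes.capture("wrist"))
plan([622.5,-31.6,73.5],163.1)
print(ctrl.sense()["wrist_torque"].round(2))
E
```

```text
shift in current tool frame cm [-1.443 -0.092  0.005] in goal frame [-1.443 -0.093  0.006] turn deg [ 0.01  -0.014 -0.002]
tcp [608.96 -26.52  73.56] force [-4.47  2.02  4.03] t 14.65 grip 0.5358263143257961
[ 0.25  0.74 -0.07]
```

View pics/w8.png

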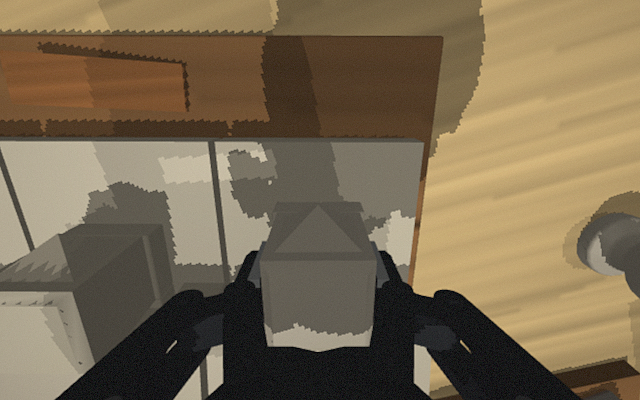

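move_arm(
  deltas=[
    [-0.1,0,-0.01,0,0,0],
    [-0.15,0,0,0,0,0],
    [-0.15,0,0,0,0,0],
    [-0.15,0,0,0,0,0],
    [-0.1,0,0,0,0,0],
    [-0.1,0,0,0,0,0],
    [-0.1,0,0,0,0,0],
    [-0.05,0,0,0,0,0],
    [0,0,0,0,0,0],
    [0,0,0,0,0,0],
  ],
)

```text
time_s: 15.65
eef_pos: [617.6, -29.3, 73.6]
ee_rot: [-0.0, 0.147, 0.989, 0.0]
force: [-4.3, 1.6, 3.8]
grip_width: 0.532
```

move_arm(
  deltas=[
    [-0.03,0,0,0,0,0],
    [-0.03,0,0,0,0,0],
    [-0.03,0,0,0,0,0],
    [-0.03,0,0,0,0,0],
    [-0.03,0,0,0,0,0],
    [-0.03,0,0,0,0,0],
    [-0.02,0,0,0,0,0],
    [0,0,0,0,0,0],
    [0,0,0,0,0,0],
    [0,0,0,0,0,0],
  ],
)

```text
time_s: 16.65
eef_pos: [619.5, -29.8, 73.6]
ee_rot: [-0.0, 0.147, 0.989, 0.0]
force: [-4.8, 1.1, 3.4]
grip_width: 0.534
```

move_arm(
  deltas=[
    [-0.03,0,0,0,0,0],
    [-0.03,0,0,0,0,0],
    [-0.03,0,0,0,0,0],
    [-0.03,0,0,0,0,0],
    [-0.03,0,0,0,0,0],
    [-0.03,0,0,0,0,0],
    [-0.02,0,0,0,0,0],
    [0,0,0,0,0,0],
    [0,0,0,0,0,0],
    [0,0,0,0,0,0],
  ],
)

```text
time_s: 17.65
eef_pos: [621.5, -30.4, 73.6]
ee_rot: [-0.0, 0.147, 0.989, 0.0]
force: [-4.6, 2.6, 4.9]
grip_width: 0.533
```

move_arm(
  deltas=[
    [-0.03,0,0,0,0,0],
    [-0.03,0,0,0,0,0],
    [-0.03,0,0,0,0,0],
    [-0.03,0,0,0,0,0],
    [-0.03,0,0,0,0,0],
    [0,0,0,0,0,0],
    [0,0,0,0,0,0],
    [0,0,0,0,0,0],
    [0,0,0,0,0,0],
    [0,0,0,0,0,0],
  ],
)

```text
time_s: 18.65
eef_pos: [622.8, -30.9, 73.5]
ee_rot: [-0.0, 0.147, 0.989, -0.0]
force: [-4.9, 2.3, 3.5]
grip_width: 0.534
```

move_arm(
  deltas=[
    [-0.03,0,0,0,0,0],
    [-0.03,0,0,0,0,0],
    [-0.03,0,0,0,0,0],
    [-0.03,0,0,0,0,0],
    [-0.03,0,0,0,0,0],
    [0,0,0,0,0,0],
    [0,0,0,0,0,0],
    [0,0,0,0,0,0],
    [0,0,0,0,0,0],
    [0,0,0,0,0,0],
  ],
)

```text
time_s: 19.65
eef_pos: [623.1, -31.0, 73.6]
ee_rot: [-0.002, 0.147, 0.989, 0.0]
force: [-12.4, 2.4, 7.2]
grip_width: 0.531
```

```bash
python3 - <<'E'
from h import *
cv2.imwrite("pics/w9.png",eyes.capture("wrist"))
cv2.imwrite("pics/t9.png",cv2.resize(eyes.capture("top")[120:250,285:465],None,fx=4.4,fy=4.4,interpolation=cv2.INTER_CUBIC))
plan([622.5,-31.6,73.5],163.1)
E
```

```text
shift in current tool frame cm [ 0.045 -0.081  0.011] in goal frame [ 0.045 -0.081  0.011] turn deg [-0.015 -0.192 -0.001]
tcp [623.17 -30.95  73.61] force [-13.52   2.7    9.35] t 19.75 grip 0.5318568681032362
```

View pics/w9.png

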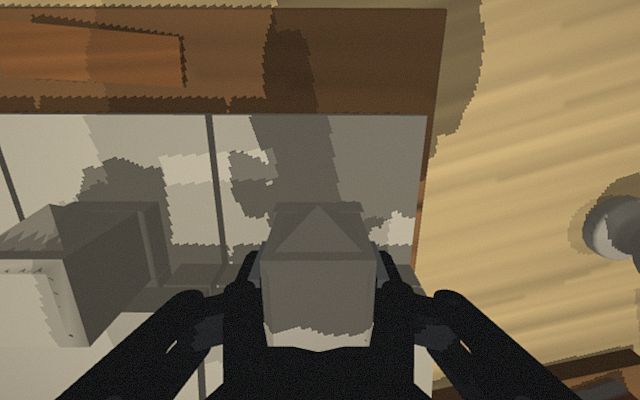

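View pics/t9.png

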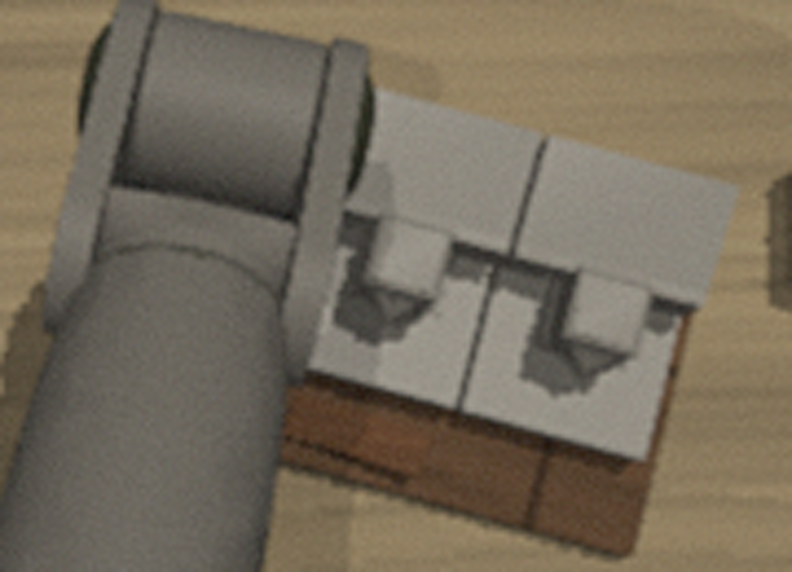

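move_arm(
  deltas=[
    [-0.02,0,0,0,0,0],
    [-0.02,0,0,0,0,0],
    [-0.02,0,0,0,0,0],
    [-0.02,0,0,0,0,0],
    [-0.02,0,0,0,0,0],
    [0,0,0,0,0,0],
    [0,0,0,0,0,0],
    [0,0,0,0,0,0],
    [0,0,0,0,0,0],
    [0,0,0,0,0,0],
  ],
)

```text
time_s: 20.75
eef_pos: [623.2, -31.0, 73.6]
ee_rot: [-0.003, 0.147, 0.989, 0.0]
force: [-18.6, 5.3, 11.0]
grip_width: 0.533
```

```bash
python3 - <<'E'
from h import *
plan([622.5,-31.6,73.5],163.1)
print(ctrl.sense()["wrist_torque"].round(2))
E
```

```text
shift in current tool frame cm [ 0.046 -0.08   0.014] in goal frame [ 0.046 -0.08   0.013] turn deg [-0.023 -0.345 -0.006]
tcp [623.18 -30.97  73.63] force [-18.61   5.28  11.01] t 20.75 grip 0.5334042974798627
[ 0.58  2.53 -0.26]
```

move_arm(
  deltas=[
    [0,0,0,0,-0.1,0],
    [0,0,0,0,-0.1,0],
    [0,0,0,0,-0.1,0],
    [-0.02,0,0,0,0,0],
    [-0.02,0,0,0,0,0],
    [-0.01,0,0,0,0,0],
    [0,0,0,0,0,0],
    [0,0,0,0,0,0],
    [0,0,0,0,0,0],
    [0,0,0,0,0,0],
  ],
)

```text
time_s: 21.75
eef_pos: [623.2, -31.0, 73.6]
ee_rot: [-0.001, 0.147, 0.989, -0.0]
force: [-21.3, 3.6, 14.1]
grip_width: 0.531
```

```bash
python3 - <<'E'
from h import *
cv2.imwrite("pics/w10.png",eyes.capture("wrist"))
cv2.imwrite("pics/s10.png",cv2.resize(eyes.capture("scene")[120:300,190:390],None,fx=3.5,fy=3.2,interpolation=cv2.INTER_CUBIC))
plan([622.5,-31.6,73.5],163.1)
print(ctrl.sense()["wrist_torque"].round(2))
E
```

```text
shift in current tool frame cm [ 0.051 -0.082  0.008] in goal frame [ 0.051 -0.082  0.007] turn deg [-0.034 -0.125  0.008]
tcp [623.22 -30.96  73.57] force [-21.48   4.49  13.77] t 21.85 grip 0.5319152240231749
[ 0.72  3.09 -0.18]
```

View pics/w10.png

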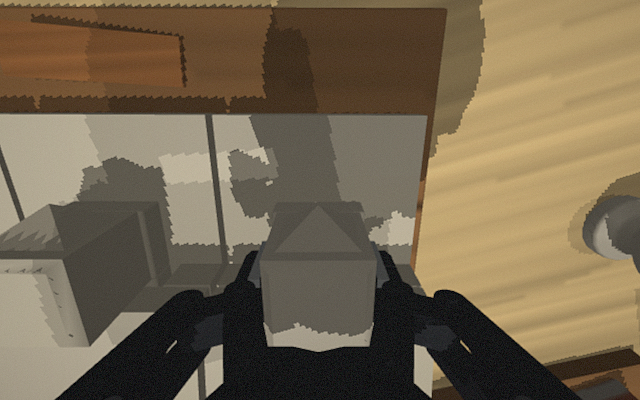

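View pics/s10.png

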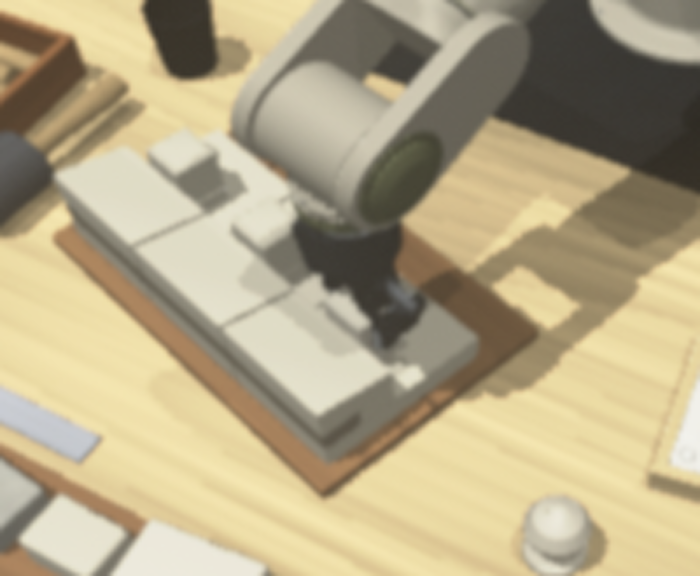

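```bash
python3 - <<'E'
from h import *
print(order.finish_job()); s=ctrl.sense(); print(s["time_s"],s["eef_pos"],s["force"],s["grip_width"])
E
```

```text
the job is handed in; nothing more can be done
None
the job is handed in; nothing more can be done
```

The boss is out of the mould and home in the empty left-hand stone. I handed the job in at about 22 s with the arm still gripping the boss at 55 N and pressing it home.

- **Home stop:** I set the boss down by feel on the ledge, at the expected height, and slid it in with only about 5 N of friction. It stopped hard within 1 mm of where the cameras put the seat. Pushing the command about 1.5 mm further moved the tool only about 0.1 mm, while the force against the lip rose to about 21 N.
- **Alignment:** In the last wrist picture the back edge of its bed lines up with the neighbouring boss, and the boss had not slipped in the grip. I could not see the joint at the lip itself, because the boss and gripper hide it. That it is tight rests on the force, the stop and the alignment.
- **Tilt and down-force:** The hand leaned about 0.35° under the push, and I trimmed that to about 0.1°. The boss is also being pressed down with roughly 17 N.
- **Camera disagreement:** The top and wrist cameras differed by 2 to 3 mm on the lip position. I relied mainly on the wrist camera and on contact.
- **Other things on the bench:** I kept clear of the tools and other items. They look unmoved in the parts of the later pictures I viewed, but those did not cover the whole bench.

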